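# Jack up under a peg rail

### The arm

A 6-joint arm with a two-finger parallel gripper is mounted at the origin on a cart in front of the work surface, level with it; the furniture and walls round the work are solid. World frame = base frame: x ahead of the robot, y to its left, z up, the work surface at z = 0. Lengths are in m, angles in rad, forces in N, time in s.
With the tool pointing down it reaches from about 0.35 to 0.775 m from the base axis. Payload 7.3 kg.
Tool frame: the origin (TCP) lies at the centre of the arm's flange, where the gripper is bolted on; the fingertips stand 178 mm ahead of it and the grasp point (between the pads) lies 159 mm ahead of it; z points along the fingers, y is the line along which they close (so a half turn about z gives the same grasp; the last joint's range is limited). The gripper opens to 92 mm and grips with 3 to 60 N. Pads are 19 mm wide; open, the fingers measure 130 mm over their backs; the gripper's body (75 mm by 190 mm) begins 47 mm behind the grasp point.
Start: joints at [-1.249, 0.342, 1.524, -0, 1.275, -0.146], TCP at [0.237, -0.469, 0.405] pointing down, gripper open.
Joint ranges: [-2.53, 2.53], [-0.77, 2.02], [0.04, 2.7], [-1, 4.14], [0.28, 2.66], [-3.11, 3.11]. Speed limits (rad/s): [2.57, 2.57, 3.14, 3.14, 3.14, 3.14].

### API

Orientations are given as [roll, pitch, yaw] about the fixed x, y, z axes, in that order (R = Rz(yaw) Ry(pitch) Rx(roll)).
In Python, from cell import telemetry, vision, ticket gives the robot as it stands.
- The arm moves only by the shell command python3 -m crank 'ROWS' [FORCE]. ROWS is JSON, a list of rows, each a list of 5 numbers: the gripper command: -1 is shut, 1 is fully open, values between are in proportion, then the shift along the tool's x, y, z in mm, then the turn about the tool's z in rad. In form: [[fingers, dx, dy, dz, roll], ...]. A call has 1 to 12 rows; each row is the pose to reach, as a shift and turn from the pose commanded when the call began, along the tool's axes at that moment; what a row does not reach only later rows make up. A row lasts 1/12 s, in which the tool goes at most 41.7 mm and 7.16 degrees, less where a joint would pass 70% of its speed; a pose out of reach is approached as far as the arm can. A call with a gripper value outside its range is refused whole. The fingers move at their own pace and stop on an object; FORCE is the grip in N (left out, the last holds). Time passes only in rows, so rows that repeat a pose let the fingers close. It gives the time, the measured TCP pose, the force, the opening and the grip force at its end, in the units of the state.
- telemetry.observe(): the state, without advancing time (a new reading comes with each control period).
- vision.read_camera(name): name is "side" or "top" or "wrist"; returns (picture, depth): 420x560x3 uint8, red, green, blue; 420x560 float32, m along the optical axis (not along the pixel's ray), 0 where there is no reading.
- vision.get_calibration(name): a dict with "camera_matrix" (3x3 intrinsics, pixels), "rvec" (rotation vector, rad) and "tvec" (3), from world to camera coordinates, as OpenCV has them. Camera axes: x right, y down, z forward; pixel columns grow to the right and rows downward; lengths in m; the calibration is good to about 2 mm. A picture is of the moment at which its call begins: read the wrist's pose just before it. get_calibration takes no time and is no camera call; for the wrist camera it gives the pose at the moment of the call.
- ticket.hand_in(): hands the job in; it is judged then, once.
The state is a dict: "time": time; "qpos": joint angles; "qvel": joint speeds; "joint_efforts": joint torques, N m; "tool_pos": TCP position; "tool_rot": TCP orientation; "contact_force": force on the tool from outside, world axes, zero at the start; "torque": the same for the moment, N m; "opening": finger opening in m; "grip_force": force on a finger pad.
Only numpy, scipy, OpenCV 4.12 (cv2) and the standard library are available. Lean on these libraries where they do the work, as an engineer would, in place of code of your own. Each camera call takes 0.05 s, during which the arm holds its last target. There are 200 camera calls.

### The job

The wooden peg rail lies across a cradle and needs support under its middle before its pegs are tapped home. Turn the T-handle of the jack standing beneath the rail clockwise (seen from above) until the jack's platform just touches the rail's underside, raising the rail by no more than a few millimetres, and let go. Leave the other jack, standing by itself on the bench, as it is.

Things in the scene. Friction and masses are not known exactly. Their poses are not given: they have to be found in the camera images.
- peg_rail: loose wooden board 60 x 270 x 18 mm, 0.25 kg, with three short round pegs (32 mm high) standing on it; it rests on two end posts of a fixed cradle (118 mm either side of its middle). Origin: centre of the board's underside, 124 mm above the bench at the start; y axis along the board, z up.
- jack_plate: square steel platform, 104 x 104 mm, of the scissor jack under the middle of the rail. Origin: centre of its flat top face, z up. It starts 12 to 25 mm below the rail's underside and rises straight up, 18 mm per radian that the T-handle is turned clockwise seen from above; it stays at whatever height it is left.
- jack_handle: black T-handle of that jack, on an upright shaft 130 mm from the platform's centre, on the robot's side. Origin: middle of its grip bar, on the turning axis, 122 mm above the bench. Bar 64 mm long (its x axis), 16 mm thick (y), 30 mm high (z, up). Friction 0.13 N m; turns about z, clockwise from above to raise; 0.7 to 1.35 rad brings the platform to the rail, its stop is 0.6 rad past that.
- idle_plate: platform (104 x 104 mm) of a second, identical jack that stands by itself on the bench to the robot's right with nothing above it; it must not be raised or lowered. Origin: centre of its top face. Its own T-handle is 130 mm from this point, to the robot's right.

How it is judged:
At the end, for the whole second after the job is handed in: The jack's platform touches the underside of the peg rail, the rail is at rest within 8 mm of where it lay (so raised by less than 8 mm), and the other jack's platform is within 5 mm of its first height (contact force between jack_plate and peg_rail above 0.05 N and distance of peg_rail from where it was at the start of the episode below 0.008 m and linear speed of peg_rail below 0.01 m/s and distance of idle_plate from where it was at the start of the episode below 0.005 m).
It fails at once if the peg rail is raised or shifted by more than 15 mm (distance of peg_rail from where it was at the start of the episode above 0.015 m).
It fails at once if the other jack is raised or lowered by more than 5 mm (distance of idle_plate from where it was at the start of the episode above 0.005 m).
It also fails if it takes over 32 s, if anything falls off the work surface, if the arm or the gripper's body presses on something with over 40 N, if the wrist force passes 120 N, or if a joint passes its speed limit or range.

## Working session

There is one attempt and no reset: what is moved stays moved. The work goes in short steps, Python scripts to look and compute and a shell command to move; the robot and the scene stay as the last step left them, time stands still between calls to the robot, and variables do not carry over. Pictures are saved under pics/ and viewed, at most 10 in all, crops included, and the job is handed in when it is done.

```bash
mkdir -p pics
cat > h.py <<'E'
import numpy as np,cv2
from cell import telemetry,vision,ticket
def cam(n):
    c=vision.get_calibration(n);p,d=vision.read_camera(n)
    K=np.array(c["camera_matrix"],float);R=cv2.Rodrigues(np.array(c["rvec"],float))[0];t=np.array(c["tvec"],float).ravel()
    return p,d,K,R,t
def ray(u,v,K,R,t,z):
    o=-R.T@t;r=R.T@np.linalg.inv(K)@[u,v,1.];return o+r*(z-o[2])/r[2]
def cloud(d,K,R,t):
    v,u=np.mgrid[:d.shape[0],:d.shape[1]]
    P=np.stack([(u-K[0,2])/K[0,0]*d,(v-K[1,2])/K[1,1]*d,d],-1)
    return (P-t)@R
E
python3 - <<'E'
from h import *
print(telemetry.observe())
for n in("top","side"):
    p,d,K,R,t=cam(n);cv2.imwrite(f"pics/{n}0.png",p[...,::-1]);np.savez(f"{n}0.npz",p=p,d=d,K=K,R=R,t=t);print(n,-R.T@t)
E
```

```text
{'time': 0.0, 'qpos': array([-1.24901695e+00,  3.42741454e-01,  1.52501473e+00, -1.09810275e-05,
        1.27539313e+00, -1.46013660e-01]), 'qvel': array([ 0.00256499,  0.00051103,  0.00011334,  0.00047213,  0.00010715,
       -0.00195132]), 'joint_efforts': array([-1.14687671e-03, -4.31246567e+01, -2.44225305e+01,  7.17203692e-02,
        5.59252349e-02, -1.25113656e-04]), 'tool_pos': array([ 0.23670203, -0.46846542,  0.40403583]), 'tool_rot': array([-3.14005103e+00, -2.16097837e-04,  4.67796071e-01]), 'contact_force': array([-0.16596372,  0.13420942,  0.60996009]), 'torque': array([ 0.00982046,  0.01198555, -0.00825367]), 'grip_force': 0.0, 'opening': 0.09171889714110257}
top [ 0.47013952 -0.07085849  1.06832367]
side [0.3506455  0.64199875 0.5814362 ]
```

View pics/top0.png

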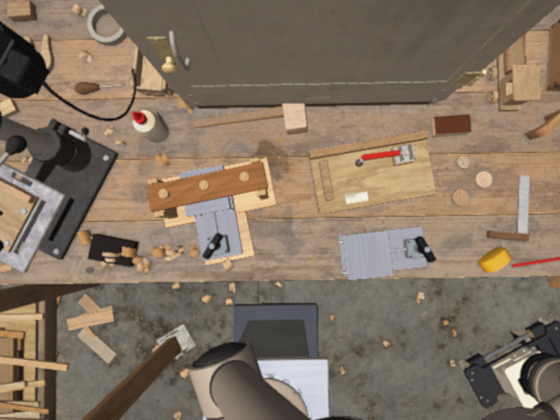

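View pics/side0.png

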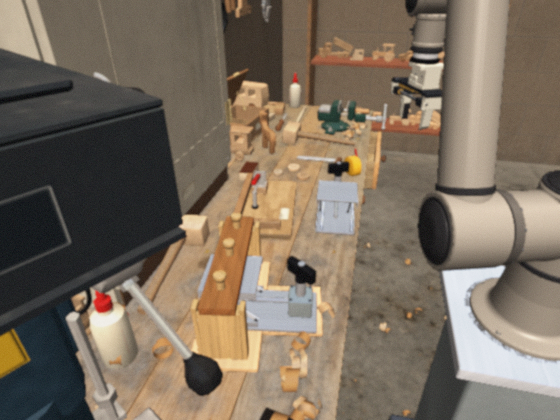

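The top view shows the rail at about (210,188), with the black T-handle of the jack under it at about (215,245). The idle jack is at (385,255), with its handle at (425,248). I'll measure the handle next.

Run:
```python
from h import *
z=np.load("top0.npz");p,d,K,R,t=[z[k] for k in"pdKRt"]
C=cloud(d,K,R,t)
m=(p.max(2)<70)&(C[...,2]>.095)&(C[...,2]<.16);m[:,:190]=0;m[:,250:]=0;m[:225]=0;m[270:]=0
m=m.astype(np.uint8)
n,l,s,c=cv2.connectedComponentsWithStats(m)
for i in range(1,n):
    if s[i,4]<15: continue
    q=C[l==i];pts=np.argwhere(l==i)[:,::-1].astype(np.float32)
    xy=np.array([ray(u,v,K,R,t,.137)[:2] for u,v in pts],np.float32)
    print(s[i],c[i],np.median(q,0),q.min(0),q.max(0),cv2.minAreaRect(xy))
# rail
hsv=cv2.cvtColor(p,cv2.COLOR_RGB2HSV)
m=((C[...,2]>.13)&(C[...,2]<.15));m[:,:140]=0;m[:,285:]=0;m[:150]=0;m[220:]=0
q=C[m].astype(np.float32);print(len(q),cv2.minAreaRect(q[:,:2].copy()),np.median(q,0))
m=((C[...,2]>.07)&(C[...,2]<.12));m[:,:170]=0;m[:,260:]=0;m[:150]=0;m[240:]=0
q=C[m];print(len(q),np.median(q,0),np.percentile(q[:,2],[10,50,90]))
cv2.imwrite("pics/crop.png",cv2.resize(p[150:280,140:290,::-1],None,fx=5,fy=4.5,interpolation=2)[:600])
print(K)
```

```text
[203 233  20  26 160] [213.1625 245.45  ] [0.44482998 0.09986191 0.13549948] [0.41754134 0.08461033 0.10167527] [0.47304398 0.12509409 0.14075261] ((0.44339776039123535, 0.10106493532657623), (0.0204848013818264, 0.06118655204772949), 57.34209442138672)
3138 ((0.5776515603065491, 0.1162019670009613), (0.08615309745073318, 0.270120233297348), 11.054591178894043) [0.57680714 0.11323978 0.1417296 ]
815 [0.54072908 0.12442351 0.11012073] [0.1075367  0.11012073 0.11235525]
[[415.71327656   0.         286.78604854]
 [  0.         415.71327656 215.24282201]
 [  0.           0.           1.        ]]
```

View pics/crop.png

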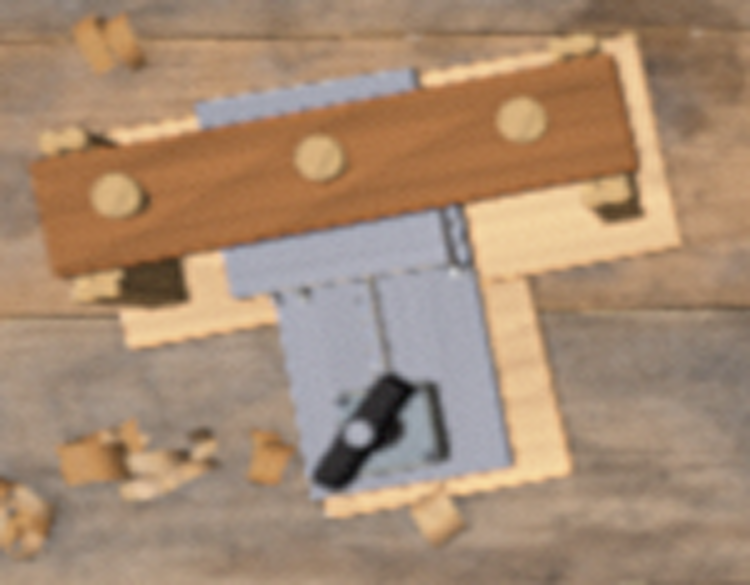

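Handle centre is about (0.444, 0.100), with the bar at yaw ≈ -34°. The plate top is about 0.110, so the gap is about 14 mm. I'll grasp with tool yaw ≈ 2.54 to keep joint 6 mid-range while turning.

```bash
python3 -m crank '[[1,443,-415,0,-2.07],[1,443,-415,0,-2.07],[1,443,-415,0,-2.07],[1,443,-415,0,-2.07],[1,443,-415,0,-2.07],[1,443,-415,0,-2.07],[1,443,-415,0,-2.07],[1,443,-415,0,-2.07],[1,443,-415,0,-2.07],[1,443,-415,0,-2.07],[1,443,-415,0,-2.07],[1,443,-415,0,-2.07]]' 40
python3 -c "
from h import *
s=telemetry.observe();P=s['tool_pos'];y=s['tool_rot'][2];e=np.array([.444,.100])-P[:2];print(s['qpos'],y)
print(1e3*(e@[np.cos(y),np.sin(y)]),1e3*(e@[np.sin(y),-np.cos(y)]),y-2.54)"
```

```text
time: 1.1
tool_pos: [0.4083, 0.0032, 0.4047]
tool_rot: [-3.142, 0.0, 1.974]
contact_force: [1.1, 0.1, -0.2]
opening: 0.0916
grip_force: 0.0
[-1.80279294e-01  1.26411008e-01  1.81336957e+00 -1.63880760e-04
  1.20173784e+00 -5.83364954e-01] 1.9739411004426888
75.01695659480171 70.8027476994389 -0.5660588995573113
```

```bash
python3 -m crank '[[1,75,71,0,-0.57],[1,75,71,0,-0.57],[1,75,71,0,-0.57],[1,75,71,0,-0.57],[1,75,71,0,-0.57],[1,75,71,0,-0.57],[1,75,71,0,-0.57]]'
python3 - <<'E'
from h import *
p,d,K,R,t=cam("wrist");cv2.imwrite("pics/w1.png",p[...,::-1]);C=cloud(d,K,R,t)
s=telemetry.observe();y=s['tool_rot'][2];P=s['tool_pos'];print(P,y,s['qpos'])
m=((p.max(2)<75)&(C[...,2]>.1)&(C[...,2]<.16)).astype(np.uint8)
n,l,st,c=cv2.connectedComponentsWithStats(m)
for i in range(1,n):
    if st[i,4]<150: continue
    q=C[l==i]; T=q[q[:,2]>.131][:,:2].astype(np.float32)
    print(st[i],c[i],np.median(q,0),len(T),cv2.minAreaRect(T) if len(T)>5 else '')
h=C[...,2]
for lo,hi in((.10,.122),(.135,.148)):
    print(lo,((h>lo)&(h<hi)).sum(),np.median(C[(h>lo)&(h<hi)],0))
E
```

```text
time: 1.68
tool_pos: [0.4447, 0.0977, 0.4044]
tool_rot: [-3.141, -0.0, 2.536]
contact_force: [-0.7, -0.5, 0.2]
opening: 0.0922
grip_force: 0.0
[0.44469491 0.09754575 0.40452426] 2.5350537887809197 [ 4.73539002e-02  2.14510328e-01  1.70349383e+00 -1.04522889e-04
  1.22405707e+00 -9.16868075e-01]
[ 275  163   28   83 1513] [289.26371447 202.32848645] [0.43886631 0.11040429 0.13663431] 1348 ((0.4450715482234955, 0.10713230073451996), (0.015785429626703262, 0.06256993860006332), 57.335693359375)
[ 410  192   87   71 1078] [451.94897959 222.60204082] [0.53110297 0.2126317  0.1322969 ] 636 ((0.5268540382385254, 0.2018876075744629), (0.013391452841460705, 0.07764694839715958), 10.590107917785645)
[290 327  49  32 376] [313.80319149 342.00265957] [0.56074709 0.05464356 0.13346499] 266 ((0.560522735118866, 0.05620552599430084), (0.0018146028742194176, 0.0527351088821888), 10.922717094421387)
0.1 3674 [0.53175476 0.12254633 0.11036651]
0.135 8927 [0.55163524 0.18676217 0.14194487]
```

View pics/w1.png

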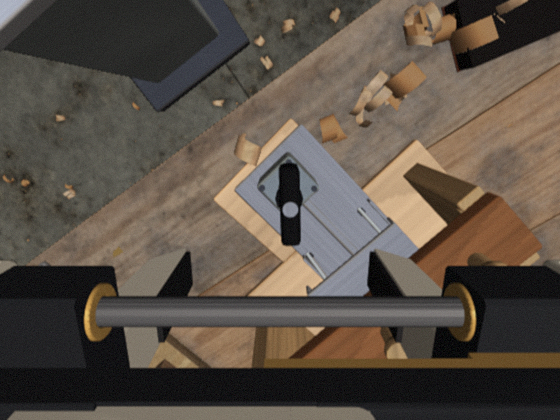

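The wrist view shows the bar at (289,203), upright in the image and lying along tool x. It measures 15.8 x 62.6 mm, as it should, with centre (0.445, 0.106). The plate is at 0.1104 and the rail top at 0.142, so the gap is about 13.6 mm, or about 0.76 rad. Next I'll align, descend and close.

```bash
python3 -m crank '[[1,5,7,10,-0.035],[1,5,7,40,-0.035],[1,5,7,70,-0.035],[1,5,7,100,-0.035],[1,5,7,117,-0.035],[1,5,7,117,-0.035]]'
python3 -m crank '[[-1,0,0,0,0],[-1,0,0,0,0],[-1,0,0,0,0],[-1,0,0,0,0],[-1,0,0,0,0],[-1,0,0,0,0],[-1,0,0,0,0],[-1,0,0,0,0]]' 40
python3 -c "
from h import *
s=telemetry.observe();print(s)
for n in ('wrist','side'):
    p,d,K,R,t=cam(n);cv2.imwrite(f'pics/{n}2.png',p[...,::-1])"
```

```text
time: 2.23
tool_pos: [0.4435, 0.1057, 0.2846]
tool_rot: [-3.137, -0.006, 2.57]
contact_force: [-0.7, -0.2, -0.4]
opening: 0.0923
grip_force: 0.0
time: 2.9
tool_pos: [0.4446, 0.1063, 0.2879]
tool_rot: [3.141, 0.0, 2.573]
contact_force: [1.2, 0.0, 0.7]
opening: 0.0427
grip_force: 0.0
{'time': 2.9, 'qpos': array([ 6.67783952e-02,  3.60381255e-01,  1.86735462e+00, -9.19965852e-05,
        9.13517195e-01, -9.35149639e-01]), 'qvel': array([-0.00107982,  0.00268812,  0.00151834,  0.00074528,  0.00057926,
       -0.00028662]), 'joint_efforts': array([-2.72894358e-03, -3.87008464e+01, -1.90208495e+01,  1.43031843e-02,
        8.68738443e-02,  1.08606349e-03]), 'tool_pos': array([0.44464191, 0.10629713, 0.28785994]), 'tool_rot': array([3.14144967e+00, 3.16504771e-04, 2.57278053e+00]), 'contact_force': array([1.21573129, 0.03964327, 0.65859729]), 'torque': array([ 0.02502581, -0.12302954, -0.05652062]), 'grip_force': 0.0, 'opening': 0.04269607848201182}
```

View pics/side2.png

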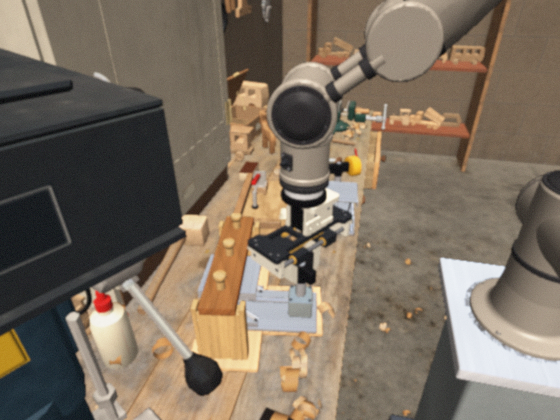

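The side view shows the fingers straddling the bar at about (305,265), with the gripper body clear of the rail. The fingers are still closing, so I'll finish the grip.

```bash
python3 -m crank '[[-1,0,0,0,0],[-1,0,0,0,0],[-1,0,0,0,0],[-1,0,0,0,0],[-1,0,0,0,0],[-1,0,0,0,0],[-1,0,0,0,0],[-1,0,0,0,0]]' 40
python3 -c "
from h import *
print(telemetry.observe()['torque'])"
```

```text
time: 3.67
tool_pos: [0.4449, 0.1068, 0.2877]
tool_rot: [3.14, 0.0, 2.572]
contact_force: [2.1, 5.1, -1.5]
opening: 0.016
grip_force: 40.0
[ 0.78634071 -0.39920225 -0.03102488]
```

```bash
python3 -m crank '[[-1,0,0,0,0.06],[-1,0,0,0,0.12],[-1,0,0,0,0.18],[-1,0,0,0,0.24],[-1,0,0,0,0.3],[-1,0,0,0,0.36],[-1,0,0,0,0.42],[-1,0,0,0,0.48],[-1,0,0,0,0.54],[-1,0,0,0,0.6],[-1,0,0,0,0.6]]'
cat > m.py <<'E'
from h import *
s=telemetry.observe();print('yaw',s['tool_rot'][2],'turned',2.572-s['tool_rot'][2],'tz',s['torque'],s['contact_force'])
z0={n:np.load(n+"0.npz") for n in("top","side")}
for n in("top","side"):
    z=z0[n];p,d,K,R,t=cam(n);A=cloud(z["d"],K,R,t);B=cloud(d,K,R,t)
    # same-pixel height change: plate strip and rail top (by first-frame height and place)
    ax=np.array([.982,.187]);L=(A[...,:2]-[.577,.115])@ax;W=(A[...,:2]-[.577,.115])@[-.187,.982]
    pl=(abs(A[...,2]-.110)<.006)&(L>-.075)&(L<-.034)&(abs(W)<.045)
    ra=(abs(A[...,2]-.142)<.005)&(abs(L)<.028)&(abs(W)<.12)
    for nm,m in(("plate",pl),("rail",ra)):
        if m.sum()>20: 
            b=B[...,2][m];b0=A[...,2][m];ok=abs(b-b0)<.035
            print(n,nm,ok.sum(),'z0',np.median(b0[ok]).round(4),'z',np.median(b[ok]).round(4))
p,d,K,R,t=cam("wrist");C=cloud(d,K,R,t);L=(C[...,:2]-[.577,.115])@ax;W=(C[...,:2]-[.577,.115])@[-.187,.982]
for nm,m in(("plate",(L>-.075)&(L<-.034)&(abs(W)<.045)&(C[...,2]>.09)&(C[...,2]<.135)),("rail",(abs(L)<.028)&(abs(W)<.12)&(C[...,2]>.13)&(C[...,2]<.155))):
    print("wrist",nm,m.sum(),np.median(C[...,2][m]) if m.sum() else '')
E
python3 m.py
```

```text
time: 4.58
tool_pos: [0.4448, 0.1066, 0.2877]
tool_rot: [3.141, -0.0, 1.971]
contact_force: [2.0, 4.3, -1.4]
opening: 0.0159
grip_force: 40.0
yaw 1.9706246019447338 turned 0.6013753980552663 tz [ 0.64902762 -0.33225307 -0.14774835] [ 2.02362551  4.30755806 -1.44065246]
top plate 186 z0 0.1101 z 0.1208
top rail 2379 z0 0.142 z 0.1419
side plate 236 z0 0.1104 z 0.1212
side rail 2004 z0 0.1421 z 0.1421
wrist plate 2136 0.12115939816338289
wrist rail 3745 0.1377703191734963
```

The plate rose 10.8 mm, as predicted, so about 3 mm is left, or 0.16 rad. I'll continue to about 2 mm past the estimated contact.

```bash
python3 -m crank '[[-1,0,0,0,0.04],[-1,0,0,0,0.08],[-1,0,0,0,0.12],[-1,0,0,0,0.16],[-1,0,0,0,0.2],[-1,0,0,0,0.24],[-1,0,0,0,0.27],[-1,0,0,0,0.27],[-1,0,0,0,0.27]]'
python3 m.py
```

```text
time: 5.48
tool_pos: [0.4447, 0.1066, 0.2877]
tool_rot: [3.141, -0.001, 1.704]
contact_force: [1.7, 5.8, -1.1]
opening: 0.0157
grip_force: 40.0
yaw 1.704436418909188 turned 0.867563581090812 tz [ 0.78452742 -0.30534327 -0.02683607] [ 1.71536949  5.77989856 -1.13106013]
top plate 93 z0 0.1101 z 0.1254
top rail 2396 z0 0.142 z 0.1437
side plate 269 z0 0.1104 z 0.1259
side rail 1983 z0 0.1421 z 0.1439
wrist plate 5039 0.12598706971487778
wrist rail 8982 0.13979596601378796
```

Both cameras show the rail raised about 1.8 mm, so the platform is in contact. Next I'll release, retreat upward and check.

```bash
python3 -m crank '[[1,0,0,0,0],[1,0,0,0,0],[1,0,0,0,0],[1,0,0,0,0],[1,0,0,0,0],[1,0,0,0,0],[1,0,0,0,0],[1,0,0,0,0],[1,0,0,0,0],[1,0,0,0,0]]'
python3 -m crank '[[1,0,0,-10,0],[1,0,0,-30,0],[1,0,0,-50,0],[1,0,0,-75,0],[1,0,0,-100,0],[1,0,0,-100,0],[1,0,0,-100,0]]'
python3 m.py
```

```text
time: 6.47
tool_pos: [0.4447, 0.1063, 0.2877]
tool_rot: [3.142, 0.0, 1.703]
contact_force: [0.1, -0.3, -0.5]
opening: 0.0776
grip_force: 0.0
time: 7.05
tool_pos: [0.4448, 0.1063, 0.3888]
tool_rot: [3.138, 0.0, 1.703]
contact_force: [-0.1, 1.4, -1.4]
opening: 0.0915
grip_force: 0.0
yaw 1.7028573214548852 turned 0.8691426785451148 tz [-0.00665084 -0.05717625 -0.0428899 ] [-0.12082341  1.41369787 -1.44661314]
top plate 158 z0 0.1101 z 0.1253
top rail 2122 z0 0.142 z 0.1437
side plate 270 z0 0.1104 z 0.1261
side rail 2090 z0 0.1421 z 0.1439
wrist plate 2122 0.12602880882624684
wrist rail 17466 0.1439763298421341
```

The rail is resting on the platform, 1.8 mm up, and the gripper is clear.

```bash
python3 -c "
from cell import ticket
print(ticket.hand_in())"
```

```text
the job is handed in; nothing more can be done
None
```

I turned the T-handle about 0.87 rad clockwise until the platform met the rail, then released it; the rail sits about 1.8 mm higher, I didn't touch the idle jack, and the job is handed in (no verdict was returned).

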